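# Release the two-stage catch of a tool case

### The arm

A 7-joint arm with a two-finger parallel gripper is mounted at the origin on a cart in front of the work surface, level with it; the furniture and walls round the work are solid. World frame = base frame: x ahead of the robot, y to its left, z up, the work surface at z = 0. Lengths are in mm, angles in rad, forces in N, time in s.
With the tool pointing down it reaches from about 425 to 950 mm from the base axis. Payload 4.7 kg.
Tool frame: the origin (TCP) lies at the very end of the fingers, on their centre line; the grasp point (between the pads) lies 19 mm behind it; z points along the fingers, y is the direction in which the jaws open and shut (so a half turn about z gives the same grasp; the last joint's range is limited). The gripper opens to 87 mm and grips with 3 to 60 N. Pads are 19 mm wide; open, the fingers measure 117 mm over their backs; the gripper's body (75 mm by 190 mm) begins 51 mm behind the grasp point.
Start: joints at [-1.13, 0.469, -0.049, 1.532, 0.024, 1.141, -0.082], TCP at [305.543, 601.908, 222.573] pointing down, gripper open.
Joint ranges: [-2.59, 2.59], [-0.33, 1.99], [-1.39, 1.29], [0.1, 2.45], [-1.04, 4.18], [0.21, 1.99], [-2.66, 2.66]. Speed limits (rad/s): [2.57, 2.57, 3.14, 3.14, 3.14, 3.14, 3.14].

### API

Orientations are given as a unit quaternion [w, x, y, z].
In Python, from plant import * gives the robot as it stands. The module is installed in compiled form; this text tells all that it offers.
- The arm moves only by the tool play_rows, never from a script. Its argument "deltas" is a list of rows, each a list of 3 entries, a list of its own where there are three numbers: the shift along the tool's x, y, z in cm, then the turn about the tool's z in degrees, then the closure, from 0 (fully open) to 1 (shut). In form: [[[dx, dy, dz], spin, claw], ...]. A call has 1 to 8 rows; each row shifts and turns the commanded pose from where the row before left it, along the tool's axes as they then stand; what a row does not reach is not made up. A row lasts 1/12 s, in which the tool goes at most 41.7 mm and 7.16 degrees, less where a joint would pass 70% of its speed; a pose out of reach is approached as far as the arm can. A call is refused whole if a number of a shift passes 4.17 or a number of a turn 7.16, either way. A call with a gripper value outside its range is refused whole. The fingers move at their own pace and stop on an object; "newtons" is the grip in N (left out, the last holds). Time passes only in rows, so rows that do not move let the fingers close. It gives the time, the measured TCP pose, the force and the opening at its end, in the units of the state.
- get_obs(): the state, without advancing time (a new reading comes with each control period).
- camera(name): name is "scene" or "top"; returns the picture (400x640x3 uint8, blue, green, red); there is no depth.
- camera_model(name): a dict with "fx", "fy", "cx", "cy" (pixels), "view" (4x4, takes a point from world to camera coordinates). Camera axes: x right, y down, z forward; pixel columns grow to the right and rows downward; lengths in mm; the calibration is good to about 2 mm. A picture is of the moment at which its call begins. camera_model takes no time and is no camera call.
- sign_off(): hands the job in, once; it reports no verdict.
The state is a dict: "time_s": time; "q": joint angles; "dq": joint speeds; "joint_efforts": joint torques, N m; "tool_pos": TCP position; "tcp_rot": TCP orientation; "contact_force": force on the tool from outside, world axes, zero at the start; "wrist_torque": the same for the moment, N m; "opening": finger opening in mm.
Only numpy, scipy, OpenCV 4.12 (cv2) and the standard library are available. Lean on these libraries where they do the work, as an engineer would, in place of code of your own. Each camera call takes 0.05 s, during which the arm holds its last target.

### The job

The lid of the grey tool case is held by a two-stage catch. First slide the steel safety tab away from the latch lever until you feel its spring detent begin to resist, and stop there: pushed on past the detent it locks the lever again. Then lift the freed lever and leave it standing upright. Work gently, by feel, never pull hard on a lever that is still locked, and leave the things lying on and around the case where they are.

Things in the scene. Friction and masses are not known exactly. Their poses are not given: they have to be found in the camera images.
- case_top (a point): grey steel tool case, 174 x 264 mm, 70 mm high, fixed to the bench, with a two-stage catch on its lid. This point is the centre of the lid's top (z = 0.070). Its x axis points from the front (carrying handle) to the rear hinges, y left along the front, z up: 'case' axes below.
- lever_hinge (a point): centre of the hinge pin of the latch lever, fixed to the case 50 mm towards case -x from case_top and 18 mm above the lid; the pin runs along case y. Same axes as the case.
- lever_grip (a point): where to grip the latch lever, a dark steel bar 12 mm wide (case y), 12 mm high, that runs from the hinge to case +x when closed and ends 100 mm from the hinge. The point is on its centre line, 82 mm from the hinge, 18 mm above the lid (12 mm of air below the bar). Nothing stands beside its outer 40 mm. A shoulder on the bar, 35 mm from the hinge, lies under the tab's key plate.
- latch_lever (a joint): angle of the latch lever in rad: 0 closed (flat over the lid), pi/2 upright, 1.8 end stop. It turns about the hinge pin, the free end going up, then to case -x. Stiff (about 3 N at the grip), it stays where left. While locked it moves under 0.08 rad; its shoulder must never press on the tab's plate with over 40 N (reached by some 17 N at the grip): the plate would bend.
- tab_grip (a point): middle of the safety tab's upright steel thumb piece, 22 mm (case x) x 10 mm (case y), from 38 to 64 mm above the lid (this point: 51 mm). The tab's carriage runs below it, its top 38 mm above the lid, so keep fingertips at least 40 mm above the lid. Its y sides are free; the lever's centre line is at least 62 mm away at case -y of it.
- safety_tab (a joint): travel of the tab in m along case +y, away from the lever; starts at 0 to 0.004, friction 3 N, stays where left. Its key plate is clamped on at a hand-set offset, so the detent is met anywhere from 0.013 to 0.047: resistance grows by 2.5 N at once, then 1 N/mm for 4 mm, to some 9 N in all; then the tab snaps past. The lever is free from 2 mm before to 4 mm past where it is met, else locked.
- case_spanner: small combination spanner, 27 x 126 x 6 mm, lying along case y on the rear of the lid; leave it. Origin at the centre of its underside.
- lid_bearing: ball bearing, 52 mm across, 15 mm high, lying on the right front of the lid; leave it. Origin at the centre of its underside.
- tape: roll of black tape, 66 mm across, 19 mm high, on the bench at the left; bystander.
- gear: small steel gear, 56 mm across, 28 mm high, on the bench at the left; bystander.
- felt_marker: felt marker, 129 mm long, on the bench at the left; bystander.
- joint_yoke: steel universal joint, 165 x 70 x 52 mm, on the bench at the right; bystander.
- screwdriver: screwdriver, 190 mm long, on the bench at the right; bystander.

How it is judged (in metres and radians):
At the end, for the whole second after the job is handed in: The latch lever stands upright or farther back (at least 1.35 rad from closed), at rest and released; the safety tab is still drawn (more than 9 mm of travel) (value of joint latch_lever above 1.35 rad and velocity of joint latch_lever between -0.05 and 0.05 rad/s and value of joint safety_tab above 0.009 m); the robot touches nothing.
It fails at once if the shoulder of the locked lever is pressed on the tab's plate with more than 40 N (contact force between safety_tab and latch_lever above 40 N).
It fails at once if a thing lying on or around the case is moved more than 20 mm (distance of any of case_spanner, lid_bearing, tape, gear, felt_marker, joint_yoke, screwdriver from where it was at the start of the episode above 0.02 m).
It also fails if it takes over 51 s, if anything falls off the work surface, if the arm or the gripper's body presses on something with over 40 N, if the wrist force passes 120 N, or if a joint passes its speed limit or range.

## Working session

There is one attempt and no reset: what is moved stays moved. The work goes in short steps, Python scripts to look and compute and a tool call to move; the robot and the scene stay as the last step left them, time stands still between calls to the robot, and variables do not carry over. Pictures are saved under pics/ and viewed, and the job is handed in when it is done.

Besides the shell and the picture viewer there is one more tool, called as a command line: name --argument value ..., lists and objects as JSON in quotes. play_rows: Moves the arm, as the interface text tells. Its arguments: {"type":"object","properties":{"deltas":{"type":"array"},"newtons":{"type":"number"}},"required":["deltas"]}

```bash
mkdir -p pics; python3 - <<'E'
from plant import *
import cv2,numpy as np
for n in("scene","top"):
    cv2.imwrite(f"pics/{n}0.png",camera(n)); m=camera_model(n); print(n,m["fx"],m["fy"],m["cx"],m["cy"]);print(np.round(np.array(m["view"]),4).tolist())
print(get_obs())
E
```

```text
scene 391.7942789033586 391.7942789033586 317.54703286906164 199.25083732655213
[[0.6819, -0.7311, 0.0234, -298.1224], [-0.2731, -0.2841, -0.919, 233.3747], [0.6786, 0.6203, -0.3934, 803.5988], [0.0, 0.0, 0.0, 1.0]]
top 430.18703005221454 430.18703005221454 315.3847008957184 198.25178404645337
[[0.017, -0.9999, -0.0022, 35.0044], [-0.9853, -0.0164, -0.1699, 517.2211], [0.1698, 0.0051, -0.9855, 1220.1081], [0.0, 0.0, 0.0, 1.0]]
{'time_s': 0.1, 'q': array([-1.1298964 ,  0.4693474 , -0.04858071,  1.53358632,  0.02413711,
        1.14102357, -0.08232553]), 'dq': array([ 0.00028732, -0.00054139,  0.00035243, -0.00202493, -0.00145656,
       -0.0026178 ,  0.00035831]), 'joint_efforts': array([ 9.47982007e-04, -5.09171677e+01, -8.10161792e-02, -2.36827165e+01,
       -6.14464399e-02,  3.44972173e-02,  5.15311467e-05]), 'tool_pos': array([305.33383379, 601.37390416, 221.60836155]), 'tcp_rot': array([-1.56113928e-04,  2.32742424e-01,  9.72538006e-01, -8.75173373e-04]), 'contact_force': array([ 0.24745125, -0.12236577,  0.04406184]), 'wrist_torque': array([-0.00482402, -0.0474945 , -0.0436697 ]), 'opening': 87.13450014997929}
```

View pics/scene0.png

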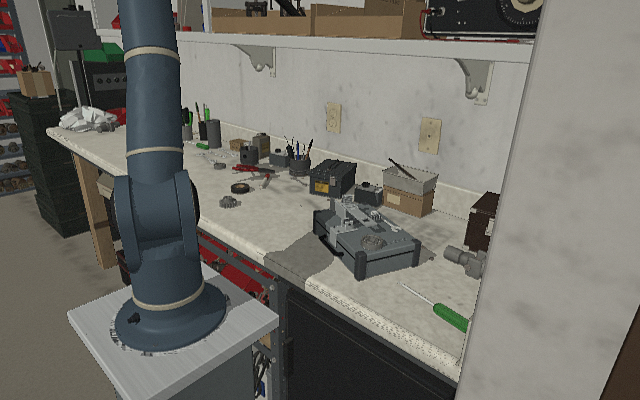

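View pics/top0.png

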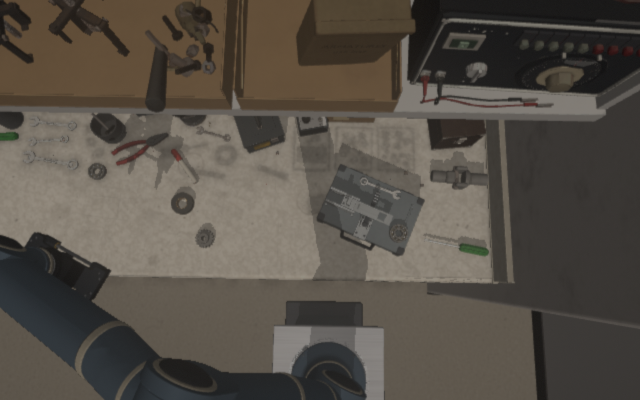

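The top view shows the case around pixel (372,210), turned by roughly 20°, with its handle at (355,242). I'll zoom in on it.

```bash
python3 - <<'E'
import cv2
a=cv2.imread("pics/top0.png")[155:265,305:435]; cv2.imwrite("pics/topz.png",cv2.resize(a,None,fx=5.4,fy=5.4,interpolation=cv2.INTER_CUBIC))
a=cv2.imread("pics/scene0.png")[185:285,305:430]; cv2.imwrite("pics/scenez.png",cv2.resize(a,None,fx=6,fy=6,interpolation=cv2.INTER_CUBIC))
E
```

```text
(no output)
```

View pics/topz.png

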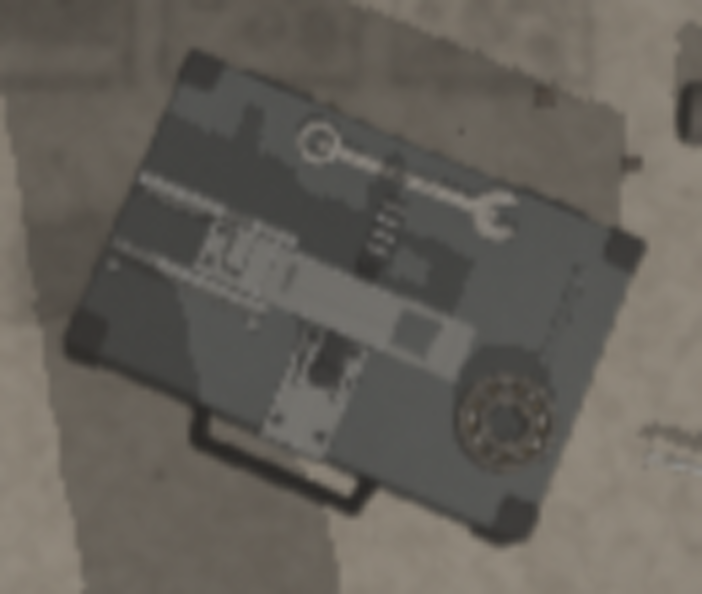

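View pics/scenez.png

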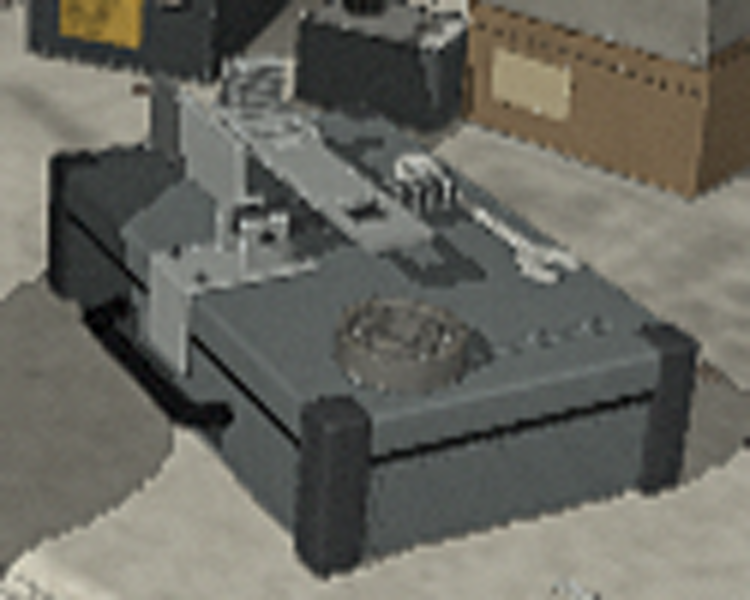

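```bash
cat > h.py <<'E'
from plant import *
import cv2,numpy as np
def proj(n,P):
    m=camera_model(n); P=np.atleast_2d(P); V=np.array(m["view"])
    c=P@V[:3,:3].T+V[:3,3]
    return np.c_[m["fx"]*c[:,0]/c[:,2]+m["cx"],m["fy"]*c[:,1]/c[:,2]+m["cy"]]
def ray(n,uv,z):
    m=camera_model(n);V=np.array(m["view"]);R=V[:3,:3];c=-R.T@V[:3,3]
    d=R.T@np.array([(uv[0]-m["cx"])/m["fx"],(uv[1]-m["cy"])/m["fy"],1]); return c+d*(z-c[2])/d[2]
Z={"top":(305,155,5.4),"scene":(305,185,6)}
def unz(n,uv): o=Z[n]; return (uv[0]+.5)/o[2]-.5+o[0],(uv[1]+.5)/o[2]-.5+o[1]
def case(p,L): # p x,y,yaw ; L local above lid
    L=np.atleast_2d(L);c,s=np.cos(p[2]),np.sin(p[2])
    return np.c_[p[0]+c*L[:,0]-s*L[:,1],p[1]+s*L[:,0]+c*L[:,1],70+L[:,2]]
E
cat > fit.py <<'E'
from h import *
from scipy.optimize import least_squares
obs=[("top",(190,50),(87,132,0)),("top",(647,243),(87,-132,0)),("top",(532,500),(-87,-132,0)),("top",(74,325),(-87,132,0)),
("scene",(335,405),(-87,-132,0)),("scene",(680,330),(87,-132,0)),("scene",(55,157),(-87,132,0)),("scene",(325,572),(-87,-132,-70))]
f=lambda p:np.concatenate([(proj(n,case(p,L))[0]-unz(n,u)) for n,u,L in obs])
r=least_squares(f,[520,-90,-.4],loss="soft_l1"); print(r.x,np.round(r.fun.reshape(-1,2),1).tolist())
p=r.x
for n in Z:
    o=Z[n]; im=cv2.imread(f"pics/{n}z.png")
    def dl(Ls,col):
        q=proj(n,case(p,Ls)); q=((q+.5-np.array(o[:2]))*o[2]).astype(int)
        cv2.polylines(im,[q.reshape(-1,1,2)],False,col,1)
    for h in(0,-70): dl([(a*87,b*132,h) for a,b in((1,1),(1,-1),(-1,-1),(-1,1),(1,1))],(0,255,0))
    for y in(0,): dl([(-50,y-6,24),(50,y-6,24),(50,y+6,24),(-50,y+6,24),(-50,y-6,24)],(0,0,255))
    cv2.imwrite(f"pics/{n}f.png",im)
E
python3 fit.py
```

```text
[ 4.92580313e+02 -1.14168203e+02 -3.91884338e-01] [[-0.1, -2.7], [-0.3, -3.1], [-1.1, 5.1], [-2.3, 0.6], [0.2, 3.1], [4.0, 1.5], [-0.1, -0.6], [-0.1, 0.9]]
```

View pics/topf.png

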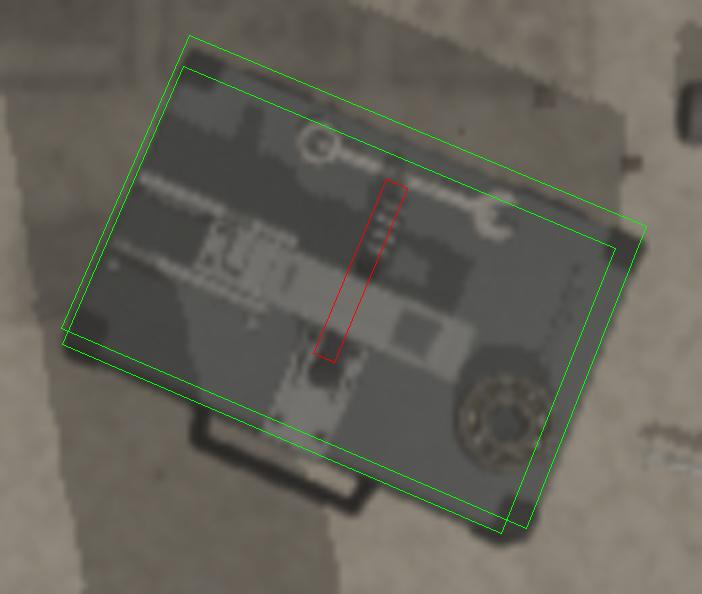

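View pics/scenef.png

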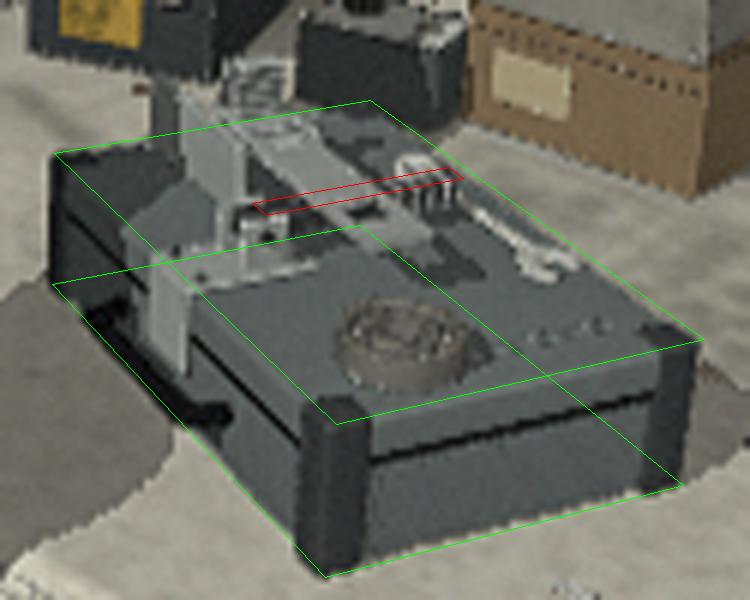

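```bash
sed -i 's/("top",(532,500)/("top",(537,528)/; s/("top",(74,325)/("top",(66,343)/; s/("scene",(335,405)/("scene",(335,424)/; s/("scene",(680,330)/("scene",(697,343)/; s/("scene",(325,572)/("scene",(325,576)/' fit.py
sed -i 's/^("scene",(335,424)/("scene",(695,487),(87,-132,-70)),\n&/' fit.py; python3 fit.py; python3 -c "
import cv2,numpy as np
cv2.imwrite('pics/f2.png',np.hstack([cv2.resize(cv2.imread('pics/topf.png'),(400,338)),cv2.resize(cv2.imread('pics/scenef.png'),(400,320+18))]))"
```

```text
[ 4.87966120e+02 -1.15908657e+02 -3.81082171e-01] [[-0.0, -0.9], [0.2, -2.1], [-0.9, 1.3], [-0.2, -0.6], [-2.1, 0.3], [0.4, 1.1], [1.1, -0.1], [-1.1, 0.3], [0.0, 1.4]]
```

View pics/topf.png

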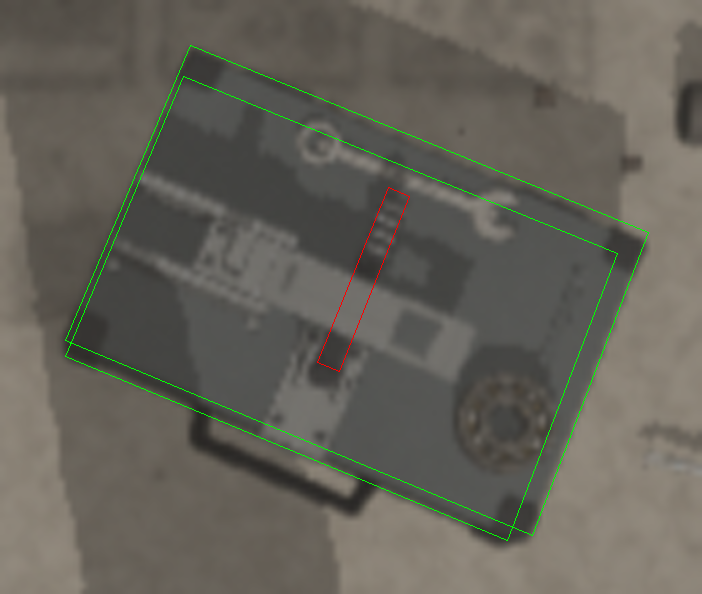

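View pics/scenef.png

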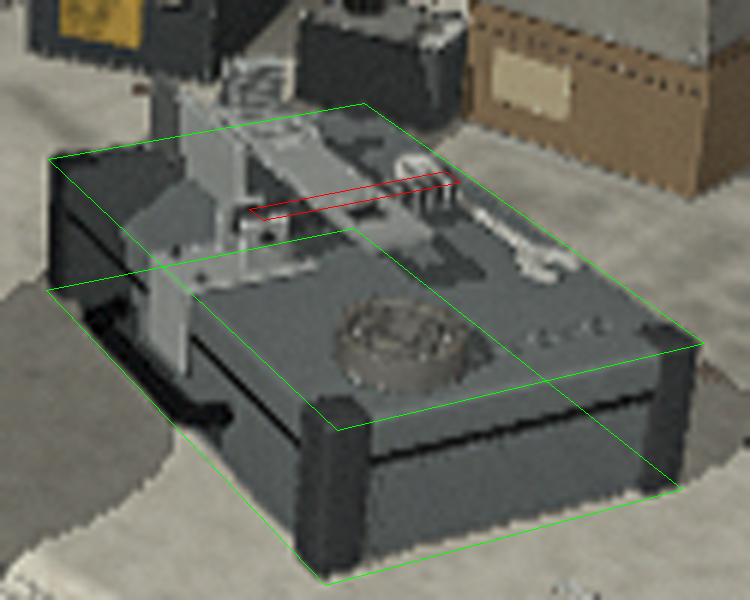

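```bash
python3 - <<'E'
import cv2,numpy as np
def e(a): 
    a=a.astype(float); a=(a-a.min())/(np.percentile(a,99.5)-a.min())*255; return np.clip(a,0,255).astype('uint8')
a=cv2.imread("pics/top0.png")[185:230,322:392]; A=cv2.resize(e(a),None,fx=11,fy=11,interpolation=cv2.INTER_LANCZOS4)
cv2.imwrite("pics/tz2.png",A)
a=cv2.imread("pics/scene0.png")[190:240,322:392]; cv2.imwrite("pics/sz2.png",cv2.resize(e(a),None,fx=11,fy=11,interpolation=cv2.INTER_LANCZOS4))
E
```

```text
(no output)
```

View pics/tz2.png

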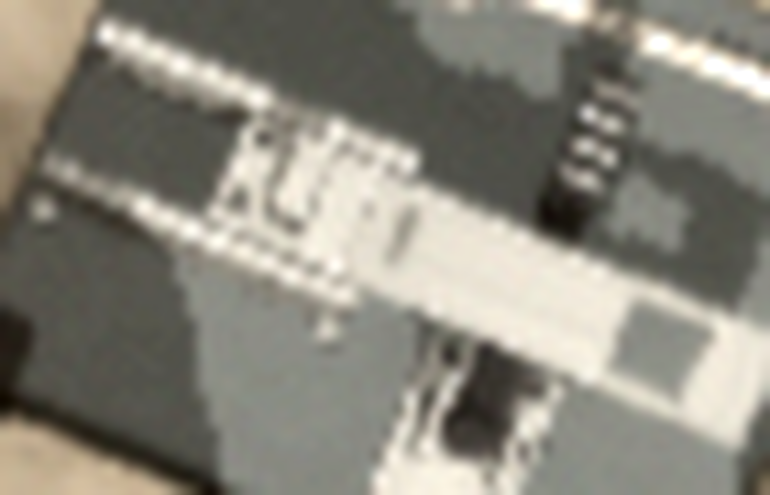

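View pics/sz2.png

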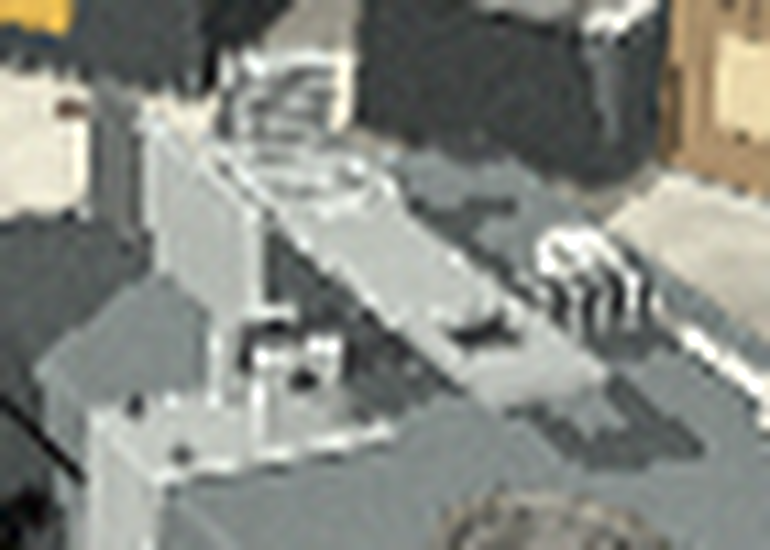

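```bash
cat > tab.py <<'E'
from h import *
p=[489.5,-115.5,-.383]
Z={"top":(322,185,11),"scene":(322,190,11)}
import sys
def loc(w):
    d=w[:2]-p[:2];c,s=np.cos(p[2]),np.sin(p[2]);return [c*d[0]+s*d[1],-s*d[0]+c*d[1]]
u=lambda n,a:((a[0]+.5)/11-.5+Z[n][0],(a[1]+.5)/11-.5+Z[n][1])
for n,a,z in(("scene",(285,100),121),("scene",(285,52),134),("top",(295,170),134),("top",(295,170),121)):
    w=ray(n,u(n,a),z);print(n,a,z,w.round(1),np.round(loc(w),1))
tx,ty=float(sys.argv[1]),float(sys.argv[2])
for n,f in(("top","tz2"),("scene","sz2")):
    im=cv2.imread(f"pics/{f}.png")
    def dl(Ls,col):
        q=proj(n,case(p,Ls)); q=((q+.5-np.array(Z[n][:2]))*11).astype(int); cv2.polylines(im,[q.reshape(-1,1,2)],True,col,1)
    for h,c in((64,(0,255,0)),(38,(255,0,255))): dl([(tx+a*11,ty+b*5,h) for a,b in((1,1),(1,-1),(-1,-1),(-1,1))],c)
    dl([(-50,-6,24),(50,-6,24),(50,6,24),(-50,6,24)],(0,0,255))
    cv2.imwrite(f"pics/{f}o.png",im)
E
python3 tab.py -10 70
```

```text
scene (285, 100) 121 [502.2 -47.  121. ] [-13.8  68.3]
scene (285, 52) 134 [501.5 -46.7 134. ] [-14.6  68.3]
top (295, 170) 134 [497.8 -46.7 134. ] [-18.1  66.9]
top (295, 170) 121 [500.  -47.6 121. ] [-15.7  66.9]
```

```bash
python3 tab.py -15 67.5 >/dev/null
```

```text
(no output)
```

View pics/tz2o.png

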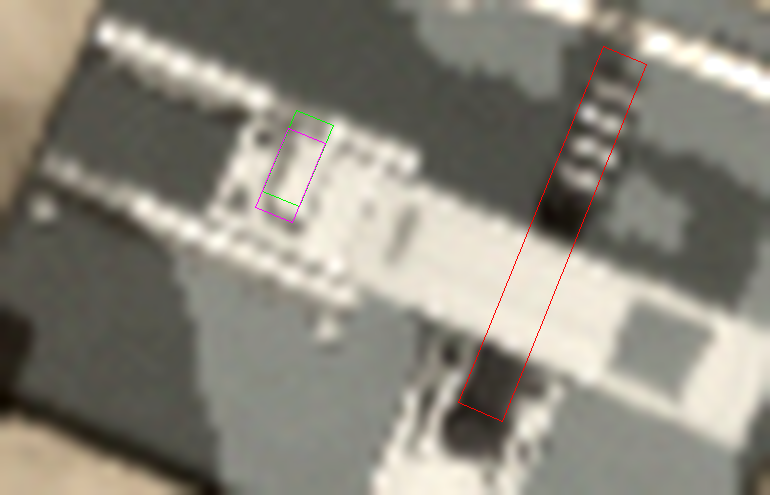

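View pics/sz2o.png

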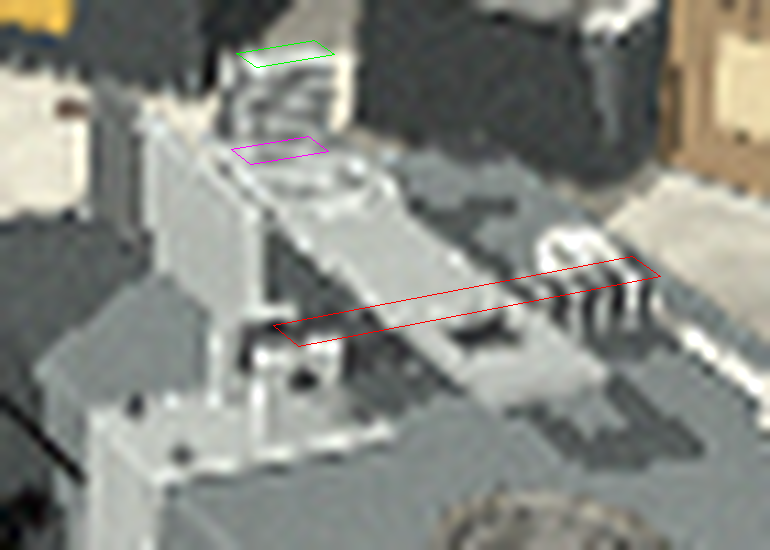

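The tab's thumb piece sits at case (-15, 67.5) mm, and the two views agree to about 2 mm. The lever overlay matches the tick marks in the top view. Next I'll check the rail heights and work out the moves.

```bash
cat > go.py <<'E'
from h import *
from scipy.spatial.transform import Rotation as Ro
import sys
p=[489.5,-115.5,-.383]
def tip(L): return case(p,L)[0]
def rel(L):
    o=get_obs();q=o["tcp_rot"];R=Ro.from_quat([q[1],q[2],q[3],q[0]]).as_matrix()
    print("t",round(o["time_s"],2),"tcp",o["tool_pos"].round(1),"open",round(o["opening"],1),"F",o["contact_force"].round(1))
    ya=np.degrees(np.arctan2(R[1,1],R[0,1])); print("yaxis",ya.round(2),"want",round(90+np.degrees(p[2]),2),"tool z",R[:,2].round(3))
    d=tip(L)-o["tool_pos"]; print("delta world",d.round(1),"tool cm",(R.T@d/10).round(2))
    R2=np.c_[[-np.cos(p[2]),-np.sin(p[2]),0],[-np.sin(p[2]),np.cos(p[2]),0],[0,0,-1]]
    print("aligned tool cm",(R2.T@d/10).round(2))
    c=R2[:,1]; print("F case y",round(o["contact_force"]@c,2)," case x",round(-(o["contact_force"]@R2[:,0]),2))
    e=o["tool_pos"]-np.r_[p[:2],70]; print("tcp local",(-R2[:,0]@e).round(2),(c@e).round(2),e[2].round(2))
if __name__=="__main__": rel([float(a) for a in sys.argv[1:4]])
E
python3 go.py -15 67.5 110
python3 - <<'E'
from h import *
p=[489.5,-115.5,-.383]
def loc(w):
    d=w[:2]-p[:2];c,s=np.cos(p[2]),np.sin(p[2]);return np.round([c*d[0]+s*d[1],-s*d[0]+c*d[1]],1)
Z={"top":(322,185),"scene":(322,190)}
u=lambda n,a:((a[0]+.5)/11-.5+Z[n][0],(a[1]+.5)/11-.5+Z[n][1])
for h in(10,20,30,38,50): print(h,"front rail near end scene",loc(ray("scene",u("scene",(265,215)),70+h)),"top",loc(ray("top",u("top",(350,297)),70+h)),"rear rail",loc(ray("top",u("top",(410,155)),70+h)),"far",loc(ray("scene",u("scene",(145,110)),70+h)),loc(ray("top",u("top",(50,160)),70+h)))
for a in((640,45),(720,80),(530,5)):print("spanner",loc(ray("top",u("top",a),76)))
E
```

```text
t 0.1 tcp [305.3 601.4 221.6] open 87.1 F [ 0.2 -0.1  0. ]
yaxis 63.08 want 68.06 tool z [-0.001 -0.002 -1.   ]
delta world [ 195.5 -648.7  -41.6] tool cm [-46.79 -48.98   4.25]
aligned tool cm [-42.37 -52.86   4.16]
F case y -0.02  case x 0.28
tcp local -438.72 596.11 151.61
10 front rail near end scene [-6.2 88. ] top [-33.4  41.1] rear rail [ 7.2 40.7] far [ -3.4 160.2] [-30.4 126.2]
20 front rail near end scene [-17.3  69. ] top [-35.   41.3] rear rail [ 5.2 41. ] far [-14.5 139.6] [-32.  125.8]
30 front rail near end scene [-28.3  49.9] top [-36.6  41.6] rear rail [ 3.2 41.2] far [-25.6 119. ] [-33.7 125.3]
38 front rail near end scene [-37.2  34.7] top [-37.9  41.8] rear rail [ 1.7 41.4] far [-34.5 102.5] [-35. 125.]
50 front rail near end scene [-50.5  11.9] top [-39.9  42.1] rear rail [-0.7 41.7] far [-47.9  77.8] [-37.  124.4]
spanner [58.4 -3.9]
spanner [ 57.8 -26.5]
spanner [57.1 26.6]
```

play_rows --deltas '[[[0, 0, 0], -5, 0.4], [[-2.3, -2.9, 0], 0, 0.4], [[-2.3, -2.9, 0], 0, 0.4], [[-2.3, -2.9, 0], 0, 0.4], [[-2.3, -2.9, 0], 0, 0.4], [[-2.3, -2.9, 0], 0, 0.4], [[-2.3, -2.9, 0], 0, 0.4], [[-2.3, -2.9, 0], 0, 0.4]]'

```text
time_s: 0.77
tool_pos: [379.2, 351.4, 222.2]
tcp_rot: [-0.0, 0.19, 0.982, -0.0]
contact_force: [0.1, -0.2, -0.8]
opening: 52.8
```

```bash
python3 go.py -15 67.5 110
```

```text
t 0.77 tcp [379.2 351.4 222.2] open 52.8 F [ 0.1 -0.2 -0.8]
yaxis 68.09 want 68.06 tool z [-0. -0. -1.]
delta world [ 121.7 -398.7  -42.2] tool cm [-26.17 -32.45   4.23]
aligned tool cm [-26.19 -32.44   4.22]
F case y -0.11  case x 0.16
tcp local -276.85 391.88 152.23
```

play_rows --deltas '[[[-2.3, -2.9, 0], 0, 0.4], [[-2.3, -2.9, 0], 0, 0.4], [[-2.3, -2.9, 0], 0, 0.4], [[-2.3, -2.9, 0], 0, 0.4], [[-2.3, -2.9, 0], 0, 0.4], [[-2.3, -2.9, 0], 0, 0.4], [[-2.3, -2.9, 0], 0, 0.4], [[-2.3, -2.9, 0], 0, 0.4]]'

```text
time_s: 1.43
tool_pos: [463.1, 67.7, 222.4]
tcp_rot: [-0.0, 0.19, 0.982, 0.0]
contact_force: [0.3, 0.2, 1.0]
opening: 52.0
```

```bash
python3 go.py -15 67.5 110
```

```text
t 1.43 tcp [463.1  67.7 222.4] open 52.0 F [0.3 0.2 1. ]
yaxis 68.09 want 68.06 tool z [-0.  0. -1.]
delta world [  37.7 -115.   -42.4] tool cm [-7.79 -9.26  4.24]
aligned tool cm [-7.8  -9.26  4.24]
F case y 0.33  case x 0.17
tcp local -92.95 160.06 152.45
```

play_rows --deltas '[[[-2.0, -2.4, 0], 0, 0.4], [[-2.0, -2.4, 0], 0, 0.4], [[-2.0, -2.4, 0.5], 0, 0.4], [[-1.8, -2.1, 1.5], 0, 0.4], [[0, 0, 2.2], 0, 0.4], [[0, 0, 0], 0, 0.4], [[0, 0, 0], 0, 0.4]]'

```text
time_s: 2.02
tool_pos: [499.8, -45.5, 179.6]
tcp_rot: [-0.002, 0.19, 0.982, -0.0]
contact_force: [-0.1, 0.7, 0.1]
opening: 52.1
```

```bash
python3 go.py -15 67.5 45; python3 - <<'E'
from plant import *
import cv2,numpy as np
a=cv2.resize(camera("top")[165:255,305:425],None,fx=3.3,fy=3.3,interpolation=cv2.INTER_CUBIC)
b=cv2.resize(camera("scene")[150:240,290:410],None,fx=3.3,fy=3.3,interpolation=cv2.INTER_CUBIC)
cv2.imwrite("pics/c1.png",np.hstack([a,b]))
E
```

```text
t 2.02 tcp [499.8 -45.5 179.6] open 52.1 F [-0.1  0.7  0.1]
yaxis 68.08 want 68.06 tool z [-0.004  0.    -1.   ]
delta world [  1.1  -1.8 -64.6] tool cm [-0.19 -0.12  6.46]
aligned tool cm [-0.17 -0.13  6.46]
F case y 0.66  case x -0.35
tcp local -16.66 68.78 109.56
```

View pics/c1.png

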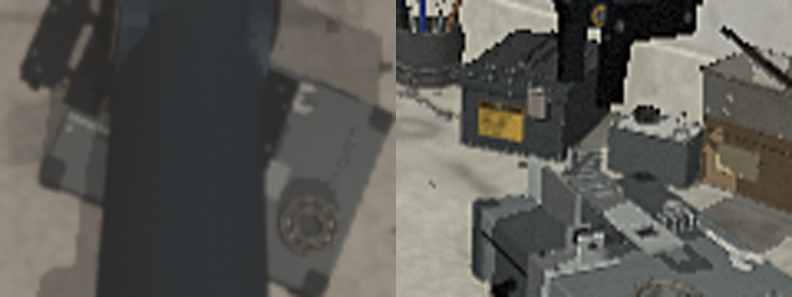

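The top view is now blocked by the arm. In the scene view the two fingers, near (570–620, 80), are above the thumb piece at (590,160). I'll lower in steps.

play_rows --deltas '[[[-0.1, -0.1, 1.0], 0, 0.4], [[0, 0, 1.0], 0, 0.4], [[0, 0, 1.0], 0, 0.4], [[0, 0, 1.0], 0, 0.4], [[0, 0, 0.8], 0, 0.4], [[0, 0, 0], 0, 0.4]]'

```text
time_s: 2.62
tool_pos: [499.9, -46.9, 130.3]
tcp_rot: [-0.002, 0.19, 0.982, -0.0]
contact_force: [-0.5, -0.5, -0.4]
opening: 52.1
```

```bash
python3 go.py -15 67.5 45; python3 - <<'E'
from plant import *
import cv2,numpy as np
b=cv2.resize(camera("scene")[170:240,310:410],None,fx=7,fy=7,interpolation=cv2.INTER_CUBIC)
cv2.imwrite("pics/c2.png",b)
E
```

```text
t 2.62 tcp [499.9 -46.9 130.3] open 52.1 F [-0.5 -0.5 -0.4]
yaxis 68.09 want 68.06 tool z [-0.004 -0.    -1.   ]
delta world [  0.9  -0.4 -15.3] tool cm [-0.1   0.    1.53]
aligned tool cm [-0.1   0.    1.53]
F case y -0.67  case x -0.24
tcp local -15.96 67.5 60.35
```

View pics/c2.png

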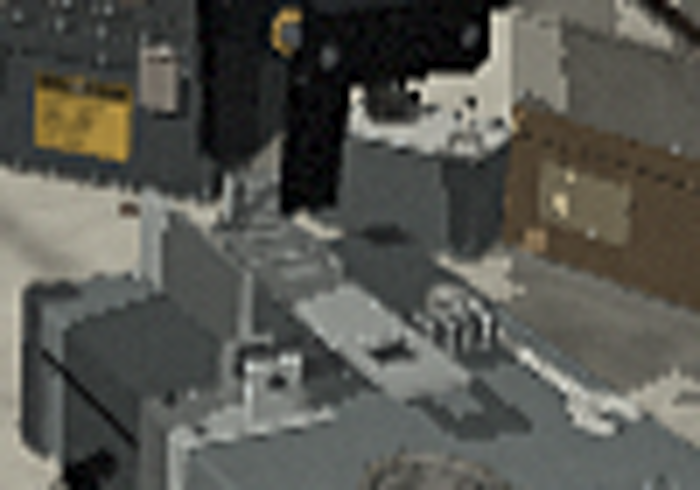

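The thumb piece at (255,190) is between the fingers, whose tips show at about (240,190) and (310,205). I'll lower the last 15 mm and close softly.

play_rows --deltas '[[[-0.1, 0, 0.7], 0, 0.4], [[0, 0, 0.8], 0, 0.4], [[0, 0, 0], 0, 0.4], [[0, 0, 0], 0, 0.7], [[0, 0, 0], 0, 0.9], [[0, 0, 0], 0, 1], [[0, 0, 0], 0, 1], [[0, 0, 0], 0, 1]]' --newtons 15

```text
time_s: 3.33
tool_pos: [502.5, -47.5, 117.8]
tcp_rot: [0.0, 0.19, 0.982, 0.0]
contact_force: [-0.0, 0.2, 0.4]
opening: 27.0
```

```bash
python3 go.py -15 67.5 45
```

```text
t 3.33 tcp [502.5 -47.5 117.8] open 27.0 F [-0.   0.2  0.4]
yaxis 68.09 want 68.06 tool z [ 0.001  0.    -1.   ]
delta world [-1.7  0.2 -2.8] tool cm [ 0.17 -0.05  0.28]
aligned tool cm [ 0.17 -0.05  0.28]
F case y 0.14  case x -0.07
tcp local -13.33 67.99 47.79
```

play_rows --deltas '[[[0.1, 0, 0.2], 0, 1], [[0, 0, 0], 0, 1], [[0, 0, 0], 0, 1], [[0, 0, 0], 0, 1], [[0, 0, 0], 0, 1], [[0, 0, 0], 0, 1]]'

```text
time_s: 3.83
tool_pos: [500.8, -47.7, 115.3]
tcp_rot: [-0.001, 0.19, 0.982, -0.0]
contact_force: [-1.8, -2.0, -0.1]
opening: 10.2
```

```bash
python3 go.py -15 67.5 45
```

```text
t 3.83 tcp [500.8 -47.7 115.3] open 10.2 F [-1.8 -2.  -0.1]
yaxis 68.04 want 68.06 tool z [-0.001 -0.    -1.   ]
delta world [-0.   0.4 -0.3] tool cm [0.02 0.04 0.03]
aligned tool cm [0.02 0.04 0.03]
F case y -2.55  case x -0.93
tcp local -14.82 67.14 45.29
```

The thumb piece is gripped: the opening reads 10.2 mm and the piece is 10 mm wide. Now I'll draw the tab along case +y.

play_rows --deltas '[[[0, 0.1, 0], 0, 1], [[0, 0.1, 0], 0, 1], [[0, 0.1, 0], 0, 1], [[0, 0.1, 0], 0, 1]]' --newtons 25

```text
time_s: 4.17
tool_pos: [502.7, -43.4, 115.3]
tcp_rot: [-0.0, 0.19, 0.982, -0.0]
contact_force: [-1.8, -1.8, -1.3]
opening: 9.9
```

```bash
python3 go.py -15 67.5 45|tail -2
```

```text
F case y -2.33  case x -0.96
tcp local -14.75 71.83 45.33
```

play_rows --deltas '[[[0, 0.1, 0], 0, 1], [[0, 0.1, 0], 0, 1], [[0, 0.1, 0], 0, 1]]'

```text
time_s: 4.42
tool_pos: [503.9, -40.5, 115.4]
tcp_rot: [-0.0, 0.19, 0.982, -0.0]
contact_force: [-1.0, -3.1, -2.4]
opening: 9.7
```

```bash
python3 go.py -15 67.5 45|tail -2
```

```text
F case y -3.2  case x 0.25
tcp local -14.71 74.99 45.35
```

play_rows --deltas '[[[0, 0.1, 0], 0, 1], [[0, 0.1, 0], 0, 1]]'

```text
time_s: 4.58
tool_pos: [504.6, -38.6, 115.3]
tcp_rot: [-0.0, 0.19, 0.982, 0.0]
contact_force: [-1.7, -2.6, -3.1]
opening: 9.7
```

play_rows --deltas '[[[0, 0.1, 0], 0, 1]]'

```text
time_s: 4.67
tool_pos: [505.0, -37.7, 115.4]
tcp_rot: [-0.0, 0.19, 0.982, 0.0]
contact_force: [-2.8, -2.0, -3.2]
opening: 10.0
```

play_rows --deltas '[[[0, 0.1, 0], 0, 1]]'

```text
time_s: 4.75
tool_pos: [505.4, -36.8, 115.4]
tcp_rot: [-0.0, 0.19, 0.982, -0.0]
contact_force: [-2.9, -2.8, -3.1]
opening: 9.6
```

play_rows --deltas '[[[0, 0.1, 0], 0, 1]]'

```text
time_s: 4.83
tool_pos: [505.8, -35.9, 115.3]
tcp_rot: [-0.0, 0.19, 0.982, -0.0]
contact_force: [-2.1, -3.1, -4.0]
opening: 9.6
```

play_rows --deltas '[[[0, 0.1, 0], 0, 1]]'

```text
time_s: 4.92
tool_pos: [506.2, -35.0, 115.4]
tcp_rot: [-0.0, 0.19, 0.982, -0.0]
contact_force: [-1.5, -2.1, -4.1]
opening: 10.1
```

play_rows --deltas '[[[0, 0.1, 0], 0, 1]]'

```text
time_s: 5.0
tool_pos: [506.6, -34.0, 115.4]
tcp_rot: [-0.0, 0.19, 0.982, -0.0]
contact_force: [-2.1, -2.5, -3.3]
opening: 9.8
```

play_rows --deltas '[[[0, 0.1, 0], 0, 1]]'

```text
time_s: 5.08
tool_pos: [506.9, -33.1, 115.4]
tcp_rot: [-0.0, 0.19, 0.982, -0.0]
contact_force: [-1.8, -2.5, -4.5]
opening: 9.7
```

play_rows --deltas '[[[0, 0.1, 0], 0, 1]]'

```text
time_s: 5.17
tool_pos: [507.4, -32.2, 115.4]
tcp_rot: [-0.0, 0.19, 0.982, 0.0]
contact_force: [-2.0, -2.9, -4.7]
opening: 9.9
```

play_rows --deltas '[[[0, 0.1, 0], 0, 1]]'

```text
time_s: 5.25
tool_pos: [507.7, -31.3, 115.4]
tcp_rot: [-0.0, 0.19, 0.982, 0.0]
contact_force: [-0.5, -3.4, -4.9]
opening: 9.9
```

play_rows --deltas '[[[0, 0.1, 0], 0, 1]]'

```text
time_s: 5.33
tool_pos: [508.1, -30.3, 115.4]
tcp_rot: [-0.0, 0.19, 0.982, 0.0]
contact_force: [-1.4, -1.8, -5.2]
opening: 9.9
```

play_rows --deltas '[[[0, 0.1, 0.02], 0, 1]]'

```text
time_s: 5.42
tool_pos: [508.5, -29.4, 115.3]
tcp_rot: [-0.0, 0.19, 0.982, 0.0]
contact_force: [-2.2, -2.5, -2.8]
opening: 10.0
```

play_rows --deltas '[[[0, 0.1, 0.02], 0, 1]]'

```text
time_s: 5.5
tool_pos: [509.0, -28.4, 115.3]
tcp_rot: [-0.0, 0.19, 0.982, 0.0]
contact_force: [-2.6, -1.5, -1.4]
opening: 10.2
```

play_rows --deltas '[[[0, 0.1, 0], 0, 1]]'

```text
time_s: 5.58
tool_pos: [509.4, -27.4, 115.3]
tcp_rot: [-0.0, 0.19, 0.982, 0.0]
contact_force: [-1.9, -2.8, -1.5]
opening: 9.5
```

play_rows --deltas '[[[0, 0.1, 0], 0, 1]]'

```text
time_s: 5.67
tool_pos: [509.7, -26.5, 115.3]
tcp_rot: [0.0, 0.19, 0.982, 0.0]
contact_force: [-2.4, -2.0, -1.2]
opening: 9.9
```

play_rows --deltas '[[[0, 0.1, 0], 0, 1]]'

```text
time_s: 5.75
tool_pos: [510.1, -25.6, 115.3]
tcp_rot: [0.0, 0.19, 0.982, 0.0]
contact_force: [-2.3, -2.3, -1.3]
opening: 9.5
```

play_rows --deltas '[[[0, 0.1, 0], 0, 1]]'

```text
time_s: 5.83
tool_pos: [510.5, -24.7, 115.3]
tcp_rot: [0.0, 0.19, 0.982, 0.0]
contact_force: [-2.2, -2.4, -0.5]
opening: 9.8
```

play_rows --deltas '[[[0, 0.1, 0], 0, 1]]'

```text
time_s: 5.92
tool_pos: [510.9, -23.8, 115.3]
tcp_rot: [0.0, 0.19, 0.982, 0.0]
contact_force: [-3.0, -2.3, -0.9]
opening: 9.5
```

play_rows --deltas '[[[0, 0.1, 0], 0, 1]]'

```text
time_s: 6.0
tool_pos: [511.3, -22.9, 115.3]
tcp_rot: [0.0, 0.19, 0.982, 0.0]
contact_force: [-3.3, -2.7, -0.6]
opening: 9.5
```

play_rows --deltas '[[[0, 0.1, 0], 0, 1]]'

```text
time_s: 6.08
tool_pos: [511.7, -21.9, 115.3]
tcp_rot: [0.0, 0.19, 0.982, 0.0]
contact_force: [-2.4, -3.0, 0.7]
opening: 9.7
```

play_rows --deltas '[[[0, 0.1, 0], 0, 1]]'

```text
time_s: 6.17
tool_pos: [512.1, -21.0, 115.3]
tcp_rot: [0.0, 0.19, 0.982, 0.0]
contact_force: [-2.9, -2.1, 1.1]
opening: 9.7
```

play_rows --deltas '[[[0, 0.1, 0], 0, 1]]'

```text
time_s: 6.25
tool_pos: [512.4, -20.1, 115.3]
tcp_rot: [0.0, 0.19, 0.982, 0.0]
contact_force: [-2.6, -2.0, 0.8]
opening: 10.0
```

play_rows --deltas '[[[0, 0.1, 0], 0, 1]]'

```text
time_s: 6.33
tool_pos: [512.8, -19.2, 115.3]
tcp_rot: [0.0, 0.19, 0.982, 0.0]
contact_force: [-3.5, -3.3, 1.9]
opening: 9.8
```

play_rows --deltas '[[[0, 0.1, 0], 0, 1]]'

```text
time_s: 6.42
tool_pos: [512.9, -18.9, 115.3]
tcp_rot: [-0.0, 0.19, 0.982, -0.0]
contact_force: [-3.6, -4.8, 2.4]
opening: 10.0
```

play_rows --deltas '[[[0, 0, 0], 0, 1]]'

```text
time_s: 6.5
tool_pos: [513.0, -18.8, 115.3]
tcp_rot: [-0.0, 0.19, 0.982, -0.0]
contact_force: [-4.1, -3.1, 2.0]
opening: 10.1
```

play_rows --deltas '[[[0, 0, 0], 0, 1]]'

```text
time_s: 6.58
tool_pos: [513.0, -18.8, 115.3]
tcp_rot: [-0.0, 0.19, 0.982, -0.0]
contact_force: [-3.0, -3.9, 2.2]
opening: 9.4
```

```bash
python3 go.py -15 67.5 45|tail -2
```

```text
F case y -4.68  case x -1.31
tcp local -14.36 98.48 45.27
```

play_rows --deltas '[[[0, 0.1, 0], 0, 1]]'

```text
time_s: 6.67
tool_pos: [513.1, -18.4, 115.2]
tcp_rot: [-0.0, 0.19, 0.982, -0.001]
contact_force: [-4.0, -5.0, 3.4]
opening: 10.2
```

play_rows --deltas '[[[0, 0, 0], 0, 1]]'

```text
time_s: 6.75
tool_pos: [513.2, -18.2, 115.3]
tcp_rot: [-0.0, 0.19, 0.982, -0.0]
contact_force: [-4.4, -4.6, 2.3]
opening: 9.9
```

The force along the tab's travel rose from a steady 3.2 N or so to about 6 N, and the tool began to lag its command. That is the start of the detent. I'll take the load off and release.

play_rows --deltas '[[[0, -0.1, 0], 0, 1], [[0, 0, 0], 0, 1]]'

```text
time_s: 6.92
tool_pos: [513.2, -18.3, 115.3]
tcp_rot: [0.0, 0.19, 0.982, 0.0]
contact_force: [-2.6, -2.0, 2.0]
opening: 9.6
```

play_rows --deltas '[[[0, 0, 0], 0, 0.85], [[0, 0, 0], 0, 0.7], [[0, 0, 0], 0, 0.5], [[0, 0, 0], 0, 0.4], [[0, 0, 0], 0, 0.4], [[0, 0, 0], 0, 0.4]]'

```text
time_s: 7.42
tool_pos: [513.3, -18.0, 115.2]
tcp_rot: [0.0, 0.19, 0.982, 0.0]
contact_force: [-0.7, 0.2, 0.6]
opening: 38.4
```

```bash
python3 go.py 32 0 60
```

```text
t 7.42 tcp [513.3 -18.  115.2] open 38.4 F [-0.7  0.2  0.6]
yaxis 68.11 want 68.06 tool z [ 0.001  0.    -1.   ]
delta world [   5.8 -109.4   14.8] tool cm [-4.62 -9.93 -1.49]
aligned tool cm [-4.63 -9.93 -1.48]
F case y -0.09  case x -0.68
tcp local -14.3 99.3 45.18
```

Released. I'll go up, then across to above the lever grip.

play_rows --deltas '[[[0, 0, -1.5], 0, 0.4], [[0, 0, -2.5], 0, 0.4], [[-1.2, -2.5, -1.0], 0, 0.4], [[-1.2, -2.5, 0], 0, 0.4], [[-1.2, -2.5, 0], 0, 0.4], [[-1.0, -2.4, 0], 0, 0.4], [[0, 0, 0], 0, 0.4], [[0, 0, 0], 0, 0.4]]'

```text
time_s: 8.08
tool_pos: [518.6, -129.0, 165.2]
tcp_rot: [0.0, 0.192, 0.981, -0.0]
contact_force: [0.7, 1.9, 0.2]
opening: 52.1
```

```bash
python3 go.py 32 0 60; python3 - <<'E'
from plant import *
import cv2,numpy as np
b=cv2.resize(camera("scene")[170:240,310:410],None,fx=7,fy=7,interpolation=cv2.INTER_CUBIC)
cv2.imwrite("pics/c3.png",b)
E
```

```text
t 8.08 tcp [ 518.6 -129.   165.2] open 52.1 F [0.7 1.9 0.2]
yaxis 67.88 want 68.06 tool z [ 0. -0. -1.]
delta world [  0.6   1.5 -35.2] tool cm [0.   0.17 3.52]
aligned tool cm [0.   0.16 3.52]
F case y 2.03  case x -0.04
tcp local 32.03 -1.65 95.15
```

View pics/c3.png

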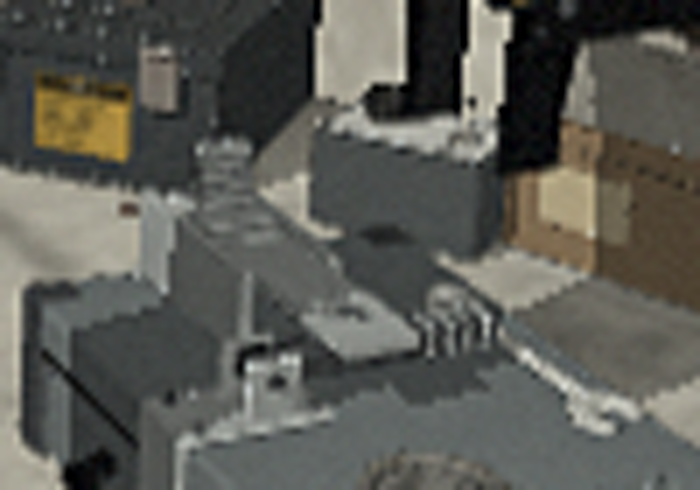

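```bash
python3 - <<'E'
from h import *
p=[489.5,-115.5,-.383]
f=lambda L:((proj("scene",case(p,L))-[310,170])*7).round().tolist()
print("tcp",f((32,-1.65,95)),"tips",f([(32,y-1.65,95) for y in(-35,-26,26,35)]))
print("grip",f((32,0,24)),"end corners",f([(50,-6,24),(50,6,24),(50,-6,12)]))
# ambiguity: pixel of lever end right top
for u in((497,315),(440,285)):print(ray("scene",(u[0]/7+310,u[1]/7+170),94))
E
```

```text
tcp [[470.0, 142.0]] tips [[523.0, 176.0], [509.0, 167.0], [432.0, 118.0], [419.0, 110.0]]
grip [[452.0, 314.0]] end corners [[501.0, 312.0], [483.0, 300.0], [498.0, 341.0]]
[ 530.79569026 -140.08174556   94.        ]
[ 537.45977449 -108.91126059   94.        ]
```

play_rows --deltas '[[[0.1, 0.2, 2], 0, 0.4], [[0, 0, 2], 0, 0.4], [[0, 0, 1.5], 0, 0.4], [[0, 0, 1], 0, 0.4], [[0, 0, 0], 0, 0.4], [[0, 0, 0], 0, 0.4]]' --newtons 20

```text
time_s: 8.63
tool_pos: [518.7, -124.3, 100.0]
tcp_rot: [-0.0, 0.189, 0.982, 0.0]
contact_force: [-0.3, -0.1, 0.3]
opening: 52.1
```

```bash
python3 go.py 32 0 6; python3 - <<'E'
from plant import *
import cv2,numpy as np
b=cv2.resize(camera("scene")[170:240,310:410],None,fx=7,fy=7,interpolation=cv2.INTER_CUBIC)
cv2.imwrite("pics/c4.png",b)
E
```

```text
t 8.63 tcp [ 518.7 -124.3  100. ] open 52.1 F [-0.3 -0.1  0.3]
yaxis 68.16 want 68.06 tool z [-0.001  0.    -1.   ]
delta world [  0.5  -3.2 -24. ] tool cm [-0.17 -0.28  2.4 ]
aligned tool cm [-0.17 -0.27  2.4 ]
F case y -0.2  case x -0.26
tcp local 30.32 2.75 29.98
```

View pics/c4.png

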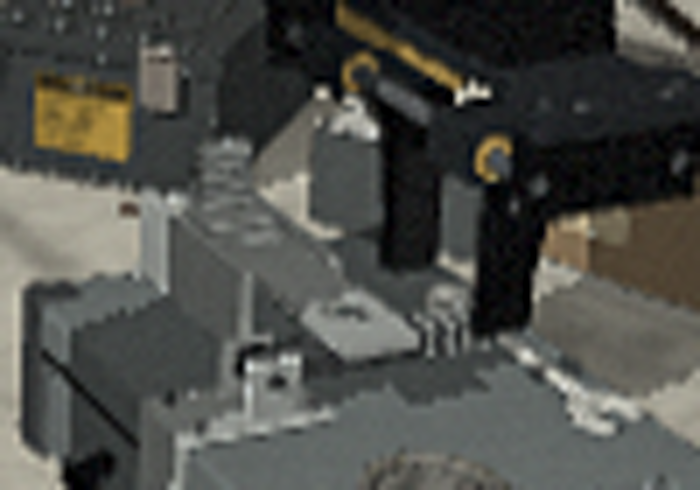

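The fingers straddle the lever end at (445,310), with tips at (408,265) and (500,330). I'll go down to 7 mm above the lid and close softly.

play_rows --deltas '[[[0, -0.2, 0.8], 0, 0.4], [[0, 0, 0.8], 0, 0.4], [[0, 0, 0.7], 0, 0.4], [[0, 0, 0], 0, 0.4], [[0, 0, 0], 0, 0.4]]'

```text
time_s: 9.1
tool_pos: [517.4, -127.0, 76.5]
tcp_rot: [-0.001, 0.19, 0.982, -0.0]
contact_force: [0.5, -0.3, -0.1]
opening: 52.0
```

```bash
python3 go.py 32 0 6
```

```text
t 9.1 tcp [ 517.4 -127.    76.5] open 52.0 F [ 0.5 -0.3 -0.1]
yaxis 68.07 want 68.06 tool z [-0.001  0.    -1.   ]
delta world [ 1.8 -0.5 -0.5] tool cm [-0.19  0.02  0.05]
aligned tool cm [-0.19  0.02  0.05]
F case y -0.11  case x 0.54
tcp local 30.14 -0.21 6.54
```

play_rows --deltas '[[[0, 0, 0], 0, 0.6], [[0, 0, 0], 0, 0.8], [[0, 0, 0], 0, 0.85], [[0, 0, 0], 0, 0.9], [[0, 0, 0], 0, 1], [[0, 0, 0], 0, 1], [[0, 0, 0], 0, 1], [[0, 0, 0], 0, 1]]'

```text
time_s: 9.77
tool_pos: [517.6, -127.7, 77.1]
tcp_rot: [-0.0, 0.191, 0.982, -0.0]
contact_force: [-0.9, -1.5, 0.6]
opening: 11.7
```

```bash
python3 go.py 32 0 6
```

```text
t 9.77 tcp [ 517.6 -127.7   77.1] open 11.7 F [-0.9 -1.5  0.6]
yaxis 68.02 want 68.06 tool z [-0.    -0.001 -1.   ]
delta world [ 1.6  0.3 -1.1] tool cm [-0.14  0.09  0.11]
aligned tool cm [-0.14  0.09  0.11]
F case y -1.72  case x -0.24
tcp local 30.6 -0.86 7.15
```

The lever is gripped: the opening reads 11.7 mm for a 12 mm bar. I'll start with a small test lift while watching the z force.

play_rows --deltas '[[[0, 0, -0.1], 0, 1], [[0, 0, -0.1], 0, 1]]'

```text
time_s: 9.93
tool_pos: [517.5, -127.7, 78.8]
tcp_rot: [-0.0, 0.191, 0.982, -0.0]
contact_force: [0.6, -2.2, -4.2]
opening: 11.8
```

play_rows --deltas '[[[0, 0, -0.1], 0, 1]]'

```text
time_s: 10.02
tool_pos: [517.5, -127.7, 79.8]
tcp_rot: [-0.0, 0.19, 0.982, -0.0]
contact_force: [-0.7, -3.0, -4.5]
opening: 11.8
```

play_rows --deltas '[[[0, 0, -0.1], 0, 1]]'

```text
time_s: 10.1
tool_pos: [517.4, -127.7, 80.9]
tcp_rot: [-0.0, 0.19, 0.982, -0.0]
contact_force: [-1.2, -4.4, -4.0]
opening: 11.7
```

play_rows --deltas '[[[0, -0.05, -0.1], 0, 1]]'

```text
time_s: 10.18
tool_pos: [517.3, -127.7, 82.0]
tcp_rot: [-0.0, 0.19, 0.982, -0.0]
contact_force: [-0.7, -2.3, -3.6]
opening: 11.8
```

play_rows --deltas '[[[0.0, -0.05, -0.1], 0, 1]]'

```text
time_s: 10.27
tool_pos: [517.2, -127.7, 83.0]
tcp_rot: [-0.0, 0.19, 0.982, 0.0]
contact_force: [0.3, -2.0, -4.3]
opening: 11.8
```

play_rows --deltas '[[[0.05, 0, -0.1], 0, 1]]'

```text
time_s: 10.35
tool_pos: [517.1, -127.6, 84.2]
tcp_rot: [0.0, 0.19, 0.982, 0.0]
contact_force: [0.5, -2.4, -4.0]
opening: 11.7
```

play_rows --deltas '[[[0, 0, -0.1], 0, 1]]'

```text
time_s: 10.43
tool_pos: [517.1, -127.6, 85.2]
tcp_rot: [0.0, 0.19, 0.982, 0.0]
contact_force: [0.7, -1.5, -5.2]
opening: 11.5
```

play_rows --deltas '[[[0.0, 0, -0.15], 0, 1], [[0.03, 0, -0.15], 0, 1]]'

```text
time_s: 10.6
tool_pos: [516.7, -127.4, 88.2]
tcp_rot: [-0.0, 0.19, 0.982, 0.0]
contact_force: [0.3, -2.0, -4.2]
opening: 11.9
```

```bash
python3 go.py 32 0 6|tail -2; python3 - <<'E'
import numpy as np
# arc in tool cm: tool x=-case x, tool z=-up ; r=80.6; from th0
r=8.06; th=np.asin(1.1/r) if hasattr(np,'asin') else np.arcsin(1.1/r)
ts=np.linspace(th,1.55,27)
print(np.round(np.c_[ts[1:],-np.diff(r*np.cos(ts)),-np.diff(r*np.sin(ts))],2).tolist())
E
```

```text
F case y -1.79  case x 1.01
tcp local 29.66 -0.88 18.22
[[0.19, 0.07, -0.43], [0.25, 0.09, -0.43], [0.3, 0.12, -0.42], [0.35, 0.14, -0.41], [0.41, 0.16, -0.41], [0.46, 0.18, -0.4], [0.52, 0.21, -0.39], [0.57, 0.23, -0.37], [0.63, 0.25, -0.36], [0.68, 0.27, -0.35], [0.73, 0.28, -0.33], [0.79, 0.3, -0.32], [0.84, 0.32, -0.3], [0.9, 0.33, -0.28], [0.95, 0.35, -0.26], [1.01, 0.36, -0.24], [1.06, 0.38, -0.22], [1.12, 0.39, -0.2], [1.17, 0.4, -0.18], [1.22, 0.41, -0.16], [1.28, 0.42, -0.14], [1.33, 0.42, -0.11], [1.39, 0.43, -0.09], [1.44, 0.43, -0.07], [1.5, 0.44, -0.04], [1.55, 0.44, -0.02]]
```

The lever has risen 11 mm (0.14 rad) at a steady 4 N or so, which is past the 0.08 rad locked limit. It is free, so I'll follow the arc.

play_rows --deltas '[[[0.07, 0, -0.43], 0, 1], [[0.09, 0, -0.43], 0, 1], [[0.12, 0, -0.42], 0, 1], [[0.14, 0, -0.41], 0, 1], [[0.16, 0, -0.41], 0, 1], [[0.18, 0, -0.4], 0, 1]]'

```text
time_s: 11.1
tool_pos: [509.5, -124.4, 113.6]
tcp_rot: [0.0, 0.19, 0.982, 0.0]
contact_force: [0.5, 0.1, -4.3]
opening: 11.6
```

```bash
python3 go.py 32 0 6
```

```text
t 11.1 tcp [ 509.5 -124.4  113.6] open 11.6 F [ 0.5  0.1 -4.3]
yaxis 68.09 want 68.06 tool z [ 0.  0. -1.]
delta world [  9.6  -3.  -37.6] tool cm [-1.01  0.08  3.76]
aligned tool cm [-1.01  0.08  3.76]
F case y 0.27  case x 0.48
tcp local 21.94 -0.81 43.61
```

play_rows --deltas '[[[0.21, 0, -0.39], 0, 1], [[0.23, 0, -0.37], 0, 1], [[0.25, 0, -0.36], 0, 1], [[0.27, 0, -0.35], 0, 1], [[0.28, 0, -0.33], 0, 1], [[0.3, 0, -0.32], 0, 1], [[0.32, 0, -0.3], 0, 1]]'

```text
time_s: 11.68
tool_pos: [493.1, -117.6, 138.1]
tcp_rot: [0.001, 0.19, 0.982, 0.0]
contact_force: [3.5, 0.6, -2.7]
opening: 11.6
```

play_rows --deltas '[[[0.33, 0, -0.28], 0, 1], [[0.35, 0, -0.26], 0, 1], [[0.36, 0, -0.24], 0, 1], [[0.38, 0, -0.22], 0, 1]]'

```text
time_s: 12.02
tool_pos: [480.4, -112.4, 148.3]
tcp_rot: [0.002, 0.19, 0.982, 0.0]
contact_force: [5.2, 0.3, -0.6]
opening: 11.9
```

```bash
python3 go.py 32 0 6|tail -2
```

```text
F case y 2.24  case x 4.72
tcp local -9.55 -0.55 78.34
```

play_rows --deltas '[[[0.39, 0, -0.2], 0, 1], [[0.4, 0, -0.18], 0, 1], [[0.41, 0, -0.16], 0, 1], [[0.42, 0, -0.14], 0, 1], [[0.42, 0, -0.11], 0, 1]]'

```text
time_s: 12.43
tool_pos: [462.7, -105.1, 157.0]
tcp_rot: [0.003, 0.19, 0.982, 0.0]
contact_force: [7.0, -0.1, 2.9]
opening: 11.6
```

play_rows --deltas '[[[0.43, 0, -0.09], 0, 1], [[0.43, 0, -0.07], 0, 1], [[0.44, 0, -0.04], 0, 1], [[0.44, 0, -0.02], 0, 1], [[0.1, 0, 0], 0, 1], [[0, 0, 0], 0, 1]]'

```text
time_s: 12.93
tool_pos: [446.6, -98.4, 160.3]
tcp_rot: [0.004, 0.19, 0.982, 0.0]
contact_force: [4.8, 0.6, 10.0]
opening: 11.9
```

```bash
python3 go.py 32 0 6|tail -2; python3 - <<'E'
from plant import *
import cv2,numpy as np
b=cv2.resize(camera("scene")[150:240,290:410],None,fx=6,fy=6,interpolation=cv2.INTER_CUBIC)
cv2.imwrite("pics/c5.png",b)
E
```

```text
F case y 2.34  case x 4.23
tcp local -46.23 -0.17 90.35
```

View pics/c5.png

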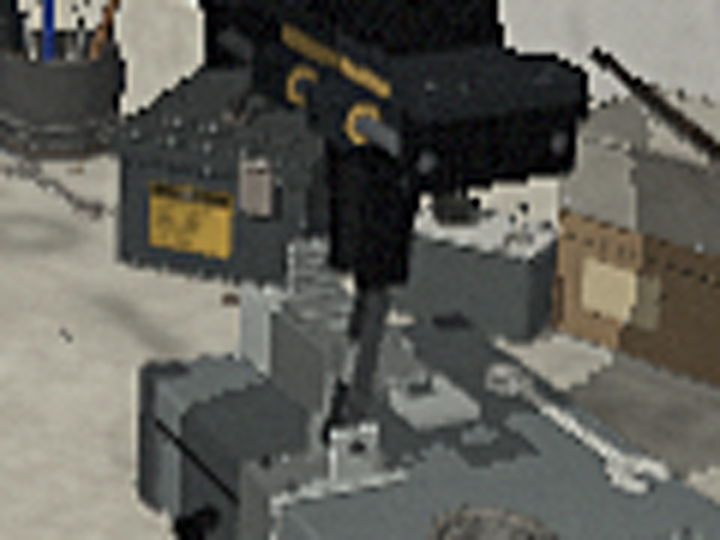

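play_rows --deltas '[[[0.3, 0, 0.1], 0, 1], [[0.3, 0, 0.05], 0, 1], [[0.3, 0, 0.05], 0, 1], [[0.1, 0, 0], 0, 1], [[0, 0, 0], 0, 1], [[0, 0, 0], 0, 1]]'

```text
time_s: 13.48
tool_pos: [439.4, -95.3, 160.0]
tcp_rot: [0.006, 0.19, 0.982, 0.001]
contact_force: [4.4, -1.2, 19.2]
opening: 11.7
```

```bash
python3 go.py 32 0 6|tail -2
```

```text
F case y 0.51  case x 4.53
tcp local -54.06 -0.01 90.0
```

play_rows --deltas '[[[0, 0, -0.15], 0, 1], [[0, 0, -0.1], 0, 1], [[0, 0, 0], 0, 1]]'

```text
time_s: 13.73
tool_pos: [436.5, -94.2, 160.2]
tcp_rot: [0.003, 0.19, 0.982, 0.001]
contact_force: [4.0, 1.9, 8.8]
opening: 11.8
```

```bash
python3 go.py 32 0 6|tail -2
```

```text
F case y 3.25  case x 2.99
tcp local -57.14 -0.05 90.18
```

play_rows --deltas '[[[0, 0, -0.1], 0, 1], [[0, 0, 0], 0, 0.85], [[0, 0, 0], 0, 0.7], [[0, 0, 0], 0, 0.5], [[0, 0, 0], 0, 0.4], [[0, 0, 0], 0, 0.4], [[0, 0, 0], 0, 0.4]]'

```text
time_s: 14.32
tool_pos: [433.0, -94.5, 158.5]
tcp_rot: [-0.001, 0.19, 0.982, -0.0]
contact_force: [0.1, -0.7, 0.6]
opening: 38.8
```

play_rows --deltas '[[[0, 0, -1], 0, 0.4], [[0, 0, -2], 0, 0.4], [[0, 0, -2.5], 0, 0.4], [[0, 0, -2.5], 0, 0.4], [[0, 0, -2], 0, 0.4], [[0, 0, 0], 0, 0.4]]'

```text
time_s: 14.82
tool_pos: [436.4, -95.0, 263.5]
tcp_rot: [0.004, 0.19, 0.982, 0.001]
contact_force: [-0.0, 0.2, -0.1]
opening: 52.1
```

```bash
python3 go.py 32 0 6; python3 - <<'E'
from plant import *
import cv2,numpy as np
b=cv2.resize(camera("scene")[150:240,290:410],None,fx=6,fy=6,interpolation=cv2.INTER_CUBIC)
cv2.imwrite("pics/c6.png",b)
E
```

```text
t 14.82 tcp [436.4 -95.  263.5] open 52.1 F [-0.   0.2 -0.1]
yaxis 68.06 want 68.06 tool z [ 0.008 -0.    -1.   ]
delta world [  82.8  -32.5 -187.5] tool cm [-8.75  0.02 18.82]
aligned tool cm [-8.9   0.08 18.75]
F case y 0.15  case x -0.09
tcp local -56.96 -0.82 193.53
```

View pics/c6.png

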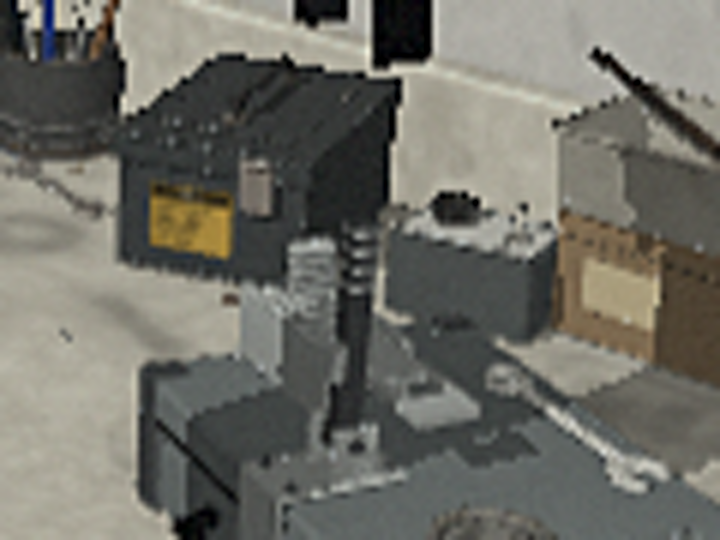

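```bash
python3 - <<'E'
from h import *
p=[489.5,-115.5,-.383]
for th in(1.3,1.4,1.5,1.57,1.65,1.75):
    c,s=np.cos(th),np.sin(th)
    q=(proj("scene",case(p,[(-50+100*c,0,18+100*s),(-50+35*c,0,18+35*s),(-50,0,18)]))-[290,150])*6
    print(th,q.round().astype(int).tolist())
E
```

```text
1.3 [[413, 215], [368, 358], [344, 433]]
1.4 [[393, 214], [361, 358], [344, 433]]
1.5 [[372, 214], [354, 358], [344, 433]]
1.57 [[357, 216], [349, 359], [344, 433]]
1.65 [[340, 219], [343, 360], [344, 433]]
1.75 [[319, 225], [336, 362], [344, 433]]
```

The lever stands upright: its base is near (343,430) and its tip near (359,232), which matches about 1.56 rad. The spanner and bearing haven't moved. I'll let the arm settle, then hand in.

play_rows --deltas '[[[0, 0, -1], 0, 0.4], [[0, 0, 0], 0, 0.4], [[0, 0, 0], 0, 0.4], [[0, 0, 0], 0, 0.4]]'

```text
time_s: 15.2
tool_pos: [433.5, -94.3, 268.2]
tcp_rot: [-0.001, 0.19, 0.982, -0.0]
contact_force: [-0.3, 0.4, -0.7]
opening: 52.4
```

```bash
python3 - <<'E'
from plant import *
import cv2
a=cv2.imread("pics/scene0.png");b=camera("scene")
cv2.imwrite("pics/end.png",b)
d=cv2.absdiff(a,b).max(2)
# bearing+spanner zone and right bench / left bench things
for n,(x0,x1,y0,y1) in {"bearing":(355,390,230,255),"spanner":(378,405,215,235),"yoke/driver":(430,490,240,340),"left things":(215,280,160,215)}.items(): print(n,(d[y0:y1,x0:x1]>40).sum())
print(get_obs()["contact_force"])
print(sign_off())
E
```

```text
bearing 11
spanner 88
yoke/driver 0
left things 322
[ 0.82264376 -0.71379829 -0.53935016]
the job is handed in; nothing more can be done
None
```

```bash
python3 -c "
import cv2,numpy as np
f=lambda n:cv2.resize(np.hstack([cv2.imread(n)[155:220,205:290],cv2.imread(n)[205:260,345:430][:,:].repeat(1,0) if 0 else cv2.copyMakeBorder(cv2.imread(n)[205:260,345:430],0,10,0,0,cv2.BORDER_CONSTANT)]),None,fx=4,fy=4)
cv2.imwrite('pics/cmp.png',np.vstack([f('pics/scene0.png'),f('pics/end.png')]))"
```

```text
(no output)
```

View pics/cmp.png

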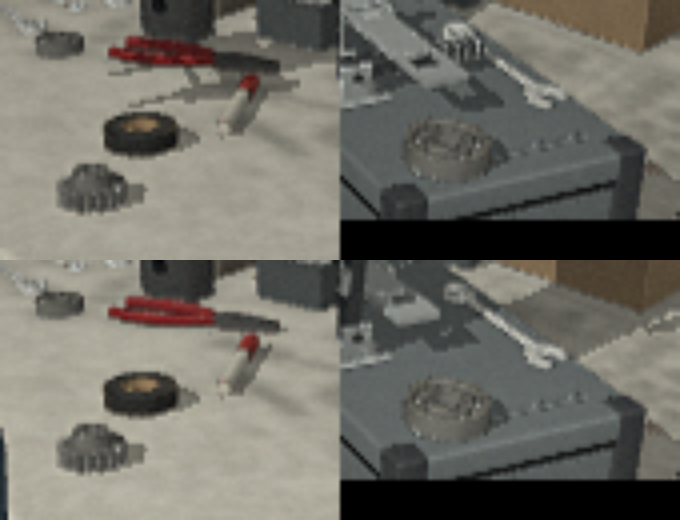

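The lever is standing upright and released, and the job was handed in at about 15.3 s of the 51 s allowed; no verdict is reported.

- **Safety tab:** I gripped the thumb piece and drew it about 31 mm along case +y. Drag held at about 3 N until the detent began, then rose to about 6 N. I stopped roughly 1 mm past where the detent was met, took the load off and let go.
- **Lever:** The test lift stayed at about 4–5 N past the 0.08 rad locked limit, so the lever was free. I then followed its arc to upright and released it. The last picture before hand-in puts it at about 1.56 rad. The measured tool travel suggests up to 1.66 rad, a small disagreement, but both are above the 1.35 rad needed.
- **Force:** Near upright the upward force on the tool reached about 19 N for a moment, because I had moved the tool slightly too low. I relieved it before opening the fingers.
- **Bystanders:** A rough before-and-after picture comparison found changed pixels on the left of the bench and around the spanner. On viewing, the left-hand ones came from the arm's shadow moving, and those at the spanner from the lever no longer standing in front of it. The spanner, bearing, tape, gear and marker look unmoved, and the yoke and screwdriver area showed no change.
- **Not checked:** After release I saw the tab only in the scene camera, where it still looked drawn. I did not measure its final travel again.

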